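# Open the dial lock on the sample carriage

## Task

Slide the carriage along its rail until it is fully home against the left end stop and leave it there. Then turn the black dial slowly clockwise, feeling for the notch, until it clicks and the steel shackle springs up a little by itself; never force the shackle. Then pull the shackle straight up out of the lock and finish holding it in the gripper, upright and still, with its legs some 8 cm clear above the lock; leave the other things alone.

Things in the scene. Friction and masses are not known exactly. Their poses are not given: they have to be found in the camera images.
- carriage (a joint): The carriage's slide along the rail, m. 0 is the right end, where it starts; 0.100 is hard against the left end stop (rubber bumper). Grows along +y of lock_top. Takes about 6 N to slide, stays where it is left.
- post_top (a point): Centre of the top of the carriage's upright steel push post: 16 mm diameter, 42 mm tall above the carriage plate (plate top 32 mm above the table), at the carriage's right end. Grip or push it to slide the carriage. The lock housing's end face is 22 mm from the post's axis on the +y side.
- dial_top (a point): Centre of the top of the black knurled dial: 44 mm diameter, 32 mm tall above the grey housing (this point is 114 mm above the table). Vertical axis; turns clockwise seen from above from the stop where it starts; takes 0.1 Nm, stays where left. Its one notch is unmarked and differs each time: 0.7 to 2.0 rad from the start, 0.3 rad wide; it may take two grasps.
- lock_top (a point): Top face of the grey lock housing (70 x 180 x 50 mm, top 82 mm above the table) midway between the shackle's legs. Axes: y along the rail to the left end stop, x to the far side with the locked sample case, z up. Dial axis 93 mm from here at -y, post 157 mm at -y, post top 8 mm lower. A flat hasp tongue 22 mm wide, up to 8 mm high, lies here.
- shackle_bar (a point): Centre of the shackle's top bar. An inverted steel U: bar 10 mm square, 56 mm long along its y axis, on two 12 mm legs 44 mm apart; z up. Locked, it is 40 mm above lock_top; at the notch it springs up by itself to 48 mm and the dial then turns clearly stiffer (0.3 Nm); legs fully out at 84 mm. Grip the bar across its x axis from above.
- petri_1: Clear petri dish, 61 mm diameter, 13 mm tall, beside the rail on the far side; leave alone. Origin at its underside's centre.
- gel_box: Small flat black box, 46 x 46 x 16 mm, beside the rail on the far side; leave alone. Origin at its underside's centre.
- rail_base: The fixed rail (100 x 360 mm, yaw within 0.25 rad) with all that it carries: carriage, lock, dial. Origin on the table under the rail's centre; same axes as lock_top.
- shackle: The loose steel shackle as a whole, 150 g; origin midway between the feet of its legs, 84 mm below shackle_bar.
Things that resemble listed ones, but are neither listed nor needed, are in the scene too. Of the things that look like the shackle, the larger one is meant.

How it is judged:
On the way, in this order (a step that is already met when the one before it is completed fails the run):
1. the carriage is home against the left end stop (value of joint carriage above 0.095 m), for 0.3 s.
2. the dial is in its notch: the shackle has sprung up by itself, untouched by the fingers (z of shackle_bar in the frame of lock_top above 0.045 m and contact force between the fingers and shackle below 0.5 N and value of joint carriage above 0.093 m), for 0.2 s.
At the end, for the whole second after the job is handed in: The gripper holds the shackle (finger force over 2 N), still (under 30 mm/s), upright within 0.35 rad, its bar more than 125 mm above the lock's top (legs over 41 mm clear) and within 120 mm sideways of its place, touching nothing of the lock; the carriage is within 7 mm of its end stop (z of shackle_bar in the frame of lock_top above 0.125 m and horizontal distance between shackle_bar and lock_top below 0.12 m and angle between shackle's own z axis and vertical below 0.35 rad and linear speed of shackle below 0.03 m/s and contact force between the fingers and shackle above 2 N and contact force between shackle and rail_base below 0.2 N and value of joint carriage above 0.093 m); the arm keeps its last pose, push and grip.
It fails at once if the shackle is forced in the lock (over 100 N) (contact force between shackle and rail_base above 100 N).
It fails at once if a bystander is moved more than 30 mm (distance of any of petri_1, gel_box from where it was at the start of the episode above 0.03 m).
It also fails if it takes over 72 s, if anything falls off the work surface, if the arm or the gripper's body presses on something with over 40 N, if the wrist force passes 120 N, or if a joint passes its speed limit or range.

## Robot

A 6-joint arm with a two-finger parallel gripper is mounted at the origin on a cart in front of the work surface, level with it; the furniture and walls round the work are solid. World frame = base frame: x ahead of the robot, y to its left, z up, the work surface at z = 0. Lengths are in m, angles in rad, forces in N, time in s.
With the tool pointing down it reaches from about 0.25 to 0.725 m from the base axis. Payload 4 kg.
Tool frame: the origin (TCP) lies between the finger pads; the fingertips stand 17 mm ahead of it and the grasp point (between the pads) lies 2 mm behind it; z points along the fingers, x is the direction in which the jaws open and shut, and the axes are right-handed (so a half turn about z gives the same grasp; the last joint's range is limited). The gripper opens to 85 mm and grips with 20 to 120 N. Pads are 22 mm wide; open, the fingers measure 114 mm over their backs; the gripper's body (76 mm by 85 mm) begins 54 mm behind the grasp point. The pads swing forward as they close: fully open they stand 13 mm farther back than shut.
Start: joints at [1.236, 0.241, 0.005, 1.335, 0, 1.571], TCP at [0.164, 0.472, 0.248] pointing down, gripper open.
Joint ranges: [-2.72, 2.72], [-1.05, 1.87], [-1.09, 1.28], [-1.99, 2.15], [-1.42, 1.44], [-3.14, 3.14]. Speed limits (rad/s): [2.79, 2.79, 3.14, 3.14, 3.14, 3.14].

## Interface

Orientations are given as a unit quaternion [x, y, z, w].
In Python, from workcell import telemetry, cams, workorder gives the robot as it stands. The module is installed in compiled form; this text tells all that it offers.
- The arm moves only by the tool apply_moves, never from a script. Its argument "moves" is a list that holds one entry, the list of rows, each a list of 4 numbers: the shift along the tool's x, y, z in mm, then the turn about the tool's z in degrees. A call has exactly 10 rows; each row shifts and turns the pose as measured when the row begins, along the tool's axes as they then stand; what a row does not reach is not made up. A row lasts 1/10 s, in which the tool goes at most 50 mm and 8.59 degrees, less where a joint would pass 70% of its speed; a pose out of reach is approached as far as the arm can. A call with a gripper value outside its range is refused whole. "hand" is the gripper's target within -1 to 1 (fully open at 1, half-way at 0, shut at -1), set as the call begins (left out, the last holds). The fingers move at their own pace and stop on an object; the grip force is fixed at half the most. Time passes only in rows, so rows that do not move let the fingers close, or fill a call up. It gives the time, the measured TCP pose, the force and the opening at its end, in the units of the state.
- telemetry.get_obs(): the state, without advancing time (a new reading comes with each control period).
- cams.camera(name): name is "scene" or "side" or "wrist"; returns a dict with "color" (480x640x3 uint8, red, green, blue), "fovy" (degrees; the focal length in pixels is half the picture's height over the tangent of half this angle, whatever the lens; pixels are square), "cx", "cy" (the principal point, pixels), "k1" (the pictures are not rectified: a ray, as slopes to the right and down, at radius r is drawn at 1 + k1 r^2 times it, then the intrinsics apply), "camera_from_world" (4x4, takes a point from world to camera coordinates). Camera axes: x right, y down, z forward; pixel columns grow to the right and rows downward; lengths in m; the calibration is good to about 2 mm. A picture is of the moment at which its call begins. There is no depth.
- workorder.job_done(): hands the job in, once; it reports no verdict.
The state is a dict: "clock": time; "joint_pos": joint angles; "joint_vel": joint speeds; "tau": joint torques, N m; "eef_pos": TCP position; "tool_rot": TCP orientation; "ft_force": force on the tool from outside, world axes, zero at the start; "ft_torque": the same for the moment, N m; "grip_width": finger opening in m.
Only numpy, scipy, OpenCV 4.12 (cv2) and the standard library are available. Lean on these libraries where they do the work, as an engineer would, in place of code of your own. Each camera call takes 0.05 s, during which the arm holds its last target. There are 200 camera calls.

## Working session

There is one attempt and no reset: what is moved stays moved. The work goes in short steps, Python scripts to look and compute and a tool call to move; the robot and the scene stay as the last step left them, time stands still between calls to the robot, and variables do not carry over. Pictures are saved under pics/ and viewed, about 8 in all and at most 12, crops included, and the job is handed in when it is done.

Besides the shell and the picture viewer there is one more tool, called after "Call:" in YAML: its name, and indented under it one key for each argument. apply_moves: Moves the arm, as the interface text tells. Its arguments: {"type":"object","properties":{"moves":{"type":"array"},"hand":{"type":"number"}},"required":["moves"]}

```bash
mkdir -p pics; cat > h.py <<'E'
import numpy as np, cv2
from workcell import telemetry, cams, workorder
from scipy.spatial.transform import Rotation as R
def K(c):
    f=240/np.tan(np.radians(c["fovy"])/2); return f,c["cx"],c["cy"],c["k1"]
def proj(c,p):
    f,cx,cy,k=K(c); q=np.c_[np.atleast_2d(p),np.ones(len(np.atleast_2d(p)))]@np.array(c["camera_from_world"]).T
    s=q[:,:2]/q[:,2:3]; r=(s**2).sum(1,keepdims=True); s=s*(1+k*r); return s*f+[cx,cy]
def unproj(c,u,v,z):
    f,cx,cy,k=K(c); d=np.array([(u-cx)/f,(v-cy)/f]); s=d.copy()
    for _ in range(30): s=d/(1+k*(s@s))
    M=np.linalg.inv(np.array(c["camera_from_world"])); o=M[:3,3]; w=M[:3,:3]@np.array([s[0],s[1],1]); return o+w*(z-o[2])/w[2]
def snap(n,fn):
    c=cams.camera(n); cv2.imwrite("pics/"+fn,c["color"][:,:,::-1]); np.save("pics/"+fn+".npy",c,allow_pickle=True); return c
def load(fn): return np.load("pics/"+fn+".npy",allow_pickle=True).item()
def st():
    o=telemetry.get_obs(); print({k:np.round(o[k],3).tolist() for k in("clock","joint_pos","eef_pos","tool_rot","ft_force","ft_torque","grip_width")}); print(R.from_quat(o["tool_rot"]).as_matrix().round(3).tolist())
    return o
E
python3 - <<'E'
from h import *
a=snap("scene","s1.png");b=snap("side","d1.png");w=snap("wrist","w1.png")
for c in(a,b,w): print(K(c),np.linalg.inv(np.array(c["camera_from_world"]))[:3].round(3).tolist())
st()
E
```

```text
(np.float64(515.2411046657458), 318.914507792126, 235.20624462031478, -0.09921718928429465) [[0.791, -0.359, 0.496, 0.145], [-0.612, -0.486, 0.624, -0.521], [0.018, -0.797, -0.604, 0.648]]
(np.float64(491.7964093647604), 314.207018357897, 241.19184779233208, -0.09349811079507049) [[-0.957, -0.179, 0.229, 0.394], [-0.29, 0.528, -0.798, 0.711], [0.022, -0.83, -0.557, 0.594]]
(np.float64(398.1047179170832), 319.2630249408523, 237.99480806258393, 0.0054985123559458055) [[0.328, 0.902, 0.28, 0.094], [0.945, -0.313, -0.099, 0.498], [-0.002, 0.297, -0.955, 0.373]]
{'clock': 0.15, 'joint_pos': [1.236, 0.241, 0.004, 1.335, -0.0, 1.571], 'eef_pos': [0.164, 0.472, 0.248], 'tool_rot': [0.815, 0.579, -0.001, 0.0], 'ft_force': [0.035, 0.15, 0.329], 'ft_torque': [-0.042, -0.007, 0.006], 'grip_width': 0.086}
[[0.329, 0.944, -0.0], [0.944, -0.329, -0.002], [-0.002, 0.0, -1.0]]
```

View pics/s1.png

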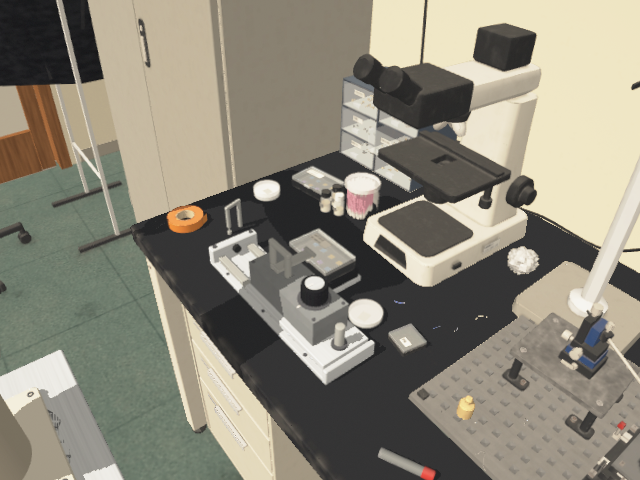

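View pics/d1.png

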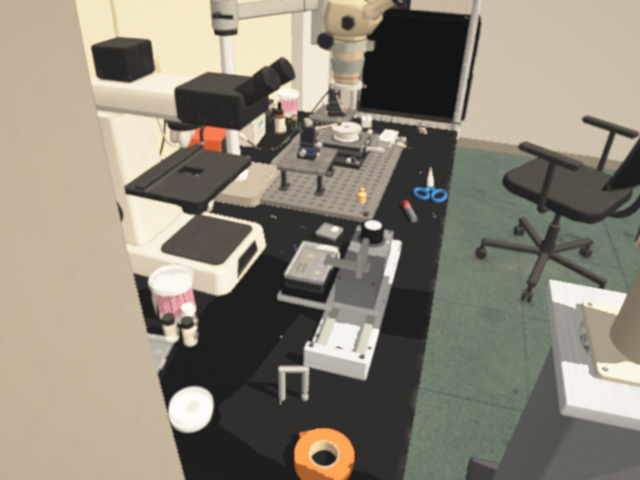

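The scene view shows the rail from (225,250) to (345,355), with the dial at (314,285), the post at (340,335) and the carriage at the right end. There are two arches. One is at scene (233,215) / side (293,382), loose on the table. The other is at scene (280,257) / side (362,257), seated in the grey lock, so it fits the description. I'll confirm that in an enlarged crop.

```bash
python3 - <<'E'
from h import *
a=cv2.imread("pics/s1.png")[195:385,200:400];b=cv2.imread("pics/d1.png")[205:385,270:420]
A=cv2.resize(a,None,fx=2.4,fy=2.4,interpolation=cv2.INTER_CUBIC);B=cv2.resize(b,None,fx=2.13,fy=2.13,interpolation=cv2.INTER_CUBIC)
o=np.zeros((456,800,3),np.uint8);o[:A.shape[0],:A.shape[1]]=A;o[:B.shape[0],480:480+B.shape[1]]=B[:, :320]
cv2.imwrite("pics/c1.png",o)
E
```

```text
(no output)
```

View pics/c1.png

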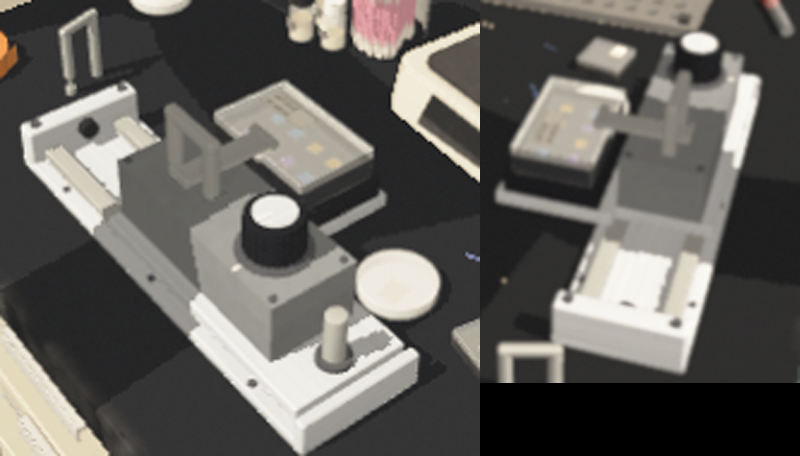

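The crop confirms it: the larger arch stands on the lock over the hasp tongue (scene ≈ (280,249)). The loose, smaller one by the end stop is a decoy. The dial's white cap is at scene (314.6,283) and side (373,225), and the post top is at scene (339.6,325).

```bash
python3 - <<'E'
from h import *
from scipy.optimize import least_squares
a=load("s1.png");b=load("d1.png")
for n,c,u,v,z in(("dial",a,314.6,282.9,.114),("dial",b,372.8,224.7,.114),("post",a,339.6,325.4,.074),("bar",a,280.4,249.2,.127)): print(n,unproj(c,u,v,z).round(4))
# model in lock_top frame (z=0 -> .082)
obs=[(a,(314.6,282.9),(0,-.093,.114)),(b,(372.8,224.7),(0,-.093,.114)),(a,(339.6,325.4),(0,-.157,.074)),(a,(280.4,249.2),(0,0,.127))]
def T(p,q): c,s=np.cos(p[2]),np.sin(p[2]); return np.array([p[0]+c*q[0]-s*q[1],p[1]+s*q[0]+c*q[1],q[2]])
f=lambda p: np.concatenate([(proj(c,T(p,q))[0]-uv) for c,uv,q in obs])
r=least_squares(f,[.35,.2,0]);print(r.x,r.fun.round(1))
for n,q in(("dial",(0,-.093,.114)),("post",(0,-.157,.074)),("lock",(0,0,.082))): print(n,T(r.x,q).round(4))
E
```

```text
dial [ 0.5041 -0.061   0.114 ]
dial [ 0.504  -0.0634  0.114 ]
post [ 0.5038 -0.1241  0.074 ]
bar [0.4997 0.0245 0.127 ]
[0.50221917 0.03054899 0.01007513] [ 0.1  0.8  0.4  0.3  1.   0.9 -0.8 -2.4]
dial [ 0.5032 -0.0624  0.114 ]
post [ 0.5038 -0.1264  0.074 ]
lock [0.5022 0.0305 0.082 ]
```

Call:
apply_moves:
  moves:
    - [[-26, 24, 0, 0], [-26, 24, 0, 0], [-26, 24, 0, 0], [-26, 24, 0, 0], [-26, 24, 0, 0], [-26, 24, 0, 0], [-26, 24, 0, 0], [-26, 24, 0, 0], [-26, 24, 0, 0], [-26, 24, 0, 0]]
  hand: -1

```text
clock: 1.15
eef_pos: [0.308, 0.1387, 0.245]
tool_rot: [0.812, 0.584, -0.002, 0.001]
ft_force: [0.4, -0.3, -0.6]
grip_width: 0.0
```

Call:
apply_moves:
  moves:
    - [[0, 0, 0, 7.1], [0, 0, 0, 7.1], [0, 0, 0, 7.1], [0, 0, 0, 7.1], [0, 0, 0, 7.1], [0, 0, 0, 7.1], [0, 0, 0, 7.1], [0, 0, 0, 7.1], [0, 0, 0, 7.1], [0, 0, 0, 7.1]]

```text
clock: 2.15
eef_pos: [0.3074, 0.1319, 0.2431]
tool_rot: [1.0, -0.028, -0.003, 0.004]
ft_force: [-0.7, 0.0, 0.0]
grip_width: 0.0001
```

Call:
apply_moves:
  moves:
    - [[20, 31, 0, -0.4], [20, 31, 0, -0.4], [20, 31, 0, -0.4], [20, 31, 0, -0.4], [20, 31, 0, -0.4], [20, 31, 0, -0.4], [20, 31, 0, -0.4], [20, 31, 0, -0.4], [20, 31, 0, -0.4], [20, 31, 0, -0.4]]

```text
clock: 3.15
eef_pos: [0.5043, -0.1902, 0.2417]
tool_rot: [1.0, 0.012, -0.004, 0.002]
ft_force: [0.7, 0.1, 1.3]
grip_width: 0.0003
```

```bash
python3 - <<'E'
from h import *
st(); a=snap("wrist","w2.png"); s=snap("scene","s2.png")
print(proj(a,[[.5038,-.1264,.074],[.5032,-.0624,.114]]))
cv2.imwrite("pics/w2v.png",np.hstack([cv2.resize(a["color"][:,:,::-1],(400,300)),cv2.resize(s["color"][:,:,::-1],(400,300))]))
E
```

```text
{'clock': 3.15, 'joint_pos': [-0.357, 0.326, 0.104, 1.355, -0.007, 1.189], 'eef_pos': [0.504, -0.19, 0.242], 'tool_rot': [1.0, 0.012, -0.004, 0.002], 'ft_force': [0.664, 0.137, 1.337], 'ft_torque': [0.034, -0.082, 0.01], 'grip_width': 0.0}
[[1.0, 0.025, -0.009], [0.025, -1.0, -0.004], [-0.009, 0.004, -1.0]]
[[321.36420215 132.18342135]
 [323.09197738  18.72223581]]
```

View pics/w2v.png

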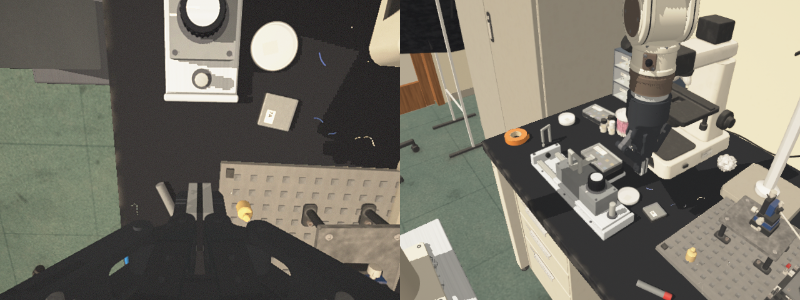

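The wrist view shows the post top at about (323,123) and the dial cap at about (325,16), close to the predictions.

```bash
python3 - <<'E'
from h import *
a=load("w2.png")
print(unproj(a,323,123,.074),unproj(a,325,16,.114))
E
```

```text
[ 0.50478649 -0.12009537  0.074     ] [ 0.50424062 -0.06100274  0.114     ]
```

Call:
apply_moves:
  moves:
    - [[0, -1, 19, -0.1], [0, -1, 19, -0.1], [0, -1, 19, -0.1], [0, -1, 19, -0.1], [0, -1, 19, -0.1], [0, -1, 19, -0.1], [0, -1, 19, -0.1], [0, -1, 19, -0.1], [0, -1, 19, -0.1], [0, 0, 8, 0]]

```text
clock: 4.25
eef_pos: [0.4989, -0.1782, 0.0545]
tool_rot: [1.0, 0.019, -0.007, 0.0]
ft_force: [-0.3, 0.2, 0.0]
grip_width: 0.0005
```

Call:
apply_moves:
  moves:
    - [[4, 0, -5, 1.5], [1, -10, 0, 0], [1, -10, 0, 0], [0, -10, 0, 0], [0, -10, 0, 0], [0, -10, 0, 0], [0, -10, 0, 0], [0, -10, 0, 0], [0, -10, 0, 0], [0, -10, 0, 0]]

```text
clock: 5.25
eef_pos: [0.5054, -0.0917, 0.0623]
tool_rot: [1.0, 0.002, -0.005, 0.015]
ft_force: [1.1, -6.4, -2.6]
grip_width: 0.0001
```

Call:
apply_moves:
  moves:
    - [[0, -8, 0, 0], [0, -8, 0, 0], [0, -8, 0, 0], [0, -6, 0, 0], [0, -6, 0, 0], [0, -6, 0, 0], [0, -6, 0, 0], [0, -6, 0, 0], [0, -6, 0, 0], [0, -6, 0, 0]]

```text
clock: 6.25
eef_pos: [0.505, -0.043, 0.0631]
tool_rot: [0.999, -0.004, -0.003, 0.048]
ft_force: [1.1, -25.5, -3.8]
grip_width: -0.0002
```

Call:
apply_moves:
  moves:
    - [[0, -4, 0, 0], [0, -4, 0, 0], [0, -4, 0, 0], [0, 0, 0, 0], [0, 8, 0, 0], [0, 8, 0, 0], [0, 8, 0, 0], [0, 0, -15, 0], [0, 0, -25, 0], [0, 0, -25, 0]]

```text
clock: 7.25
eef_pos: [0.5019, -0.0605, 0.1317]
tool_rot: [0.998, -0.009, -0.005, 0.065]
ft_force: [0.7, 0.0, 0.7]
grip_width: -0.0002
```

```bash
python3 - <<'E'
from h import *
st(); s=snap("scene","s3.png"); b=snap("side","d3.png")
A=cv2.resize(s["color"][150:350,170:390,::-1],None,fx=1.9,fy=1.9,interpolation=2);B=cv2.resize(b["color"][205:385,270:470,::-1],(380,380),interpolation=2)
o=np.zeros((380,800,3),np.uint8);o[:,:418]=A;o[:,420:]=B;cv2.imwrite("pics/c3.png",o)
E
```

```text
{'clock': 7.25, 'joint_pos': [-0.046, 0.337, -0.188, 1.05, -0.131, 1.543], 'eef_pos': [0.502, -0.06, 0.132], 'tool_rot': [0.998, -0.009, -0.005, 0.065], 'ft_force': [0.685, 0.038, 0.674], 'ft_torque': [0.096, 0.021, 0.001], 'grip_width': -0.0}
[[1.0, -0.017, -0.01], [-0.018, -0.991, -0.13], [-0.008, 0.13, -0.991]]
```

View pics/c3.png

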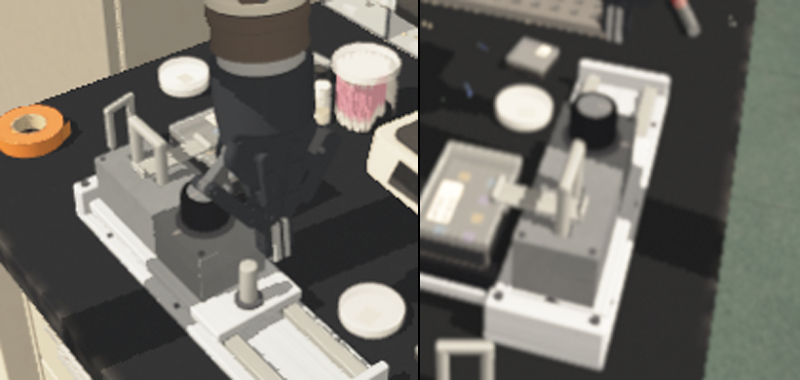

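The carriage sits home against the left end stop. The dial cap is at side (362,260), the shackle is still down and the bystanders haven't moved. The tool picked up a 7° tilt, which is acceptable.

Call:
apply_moves:
  moves:
    - [[0, 0, -21, 0], [0, 0, -21, 0], [0, 0, -21, 0], [0, -13, 0, 0], [0, -13, 0, 0], [0, -13, 0, 0], [0, -13, 0, 0], [0, -13, 0, 0], [0, -13, 0, 0], [0, -13, 0, 0]]
  hand: 0.5

```text
clock: 8.35
eef_pos: [0.503, 0.0436, 0.1799]
tool_rot: [0.998, -0.009, -0.005, 0.065]
ft_force: [0.3, -0.7, 0.6]
grip_width: 0.0639
```

Call:
apply_moves:
  moves:
    - [[0, 0, 0, -8], [0, 0, 0, -8], [0, 0, 0, -8], [0, 0, 0, -8], [0, 0, 0, -8], [0, 0, 0, -8], [0, 0, 0, -8], [0, 0, 0, -8], [0, 0, 0, -8], [0, 0, 0, -4]]

```text
clock: 9.35
eef_pos: [0.5021, 0.0542, 0.1763]
tool_rot: [0.772, 0.632, -0.047, 0.045]
ft_force: [-0.7, -0.3, -0.8]
grip_width: 0.0641
```

```bash
python3 - <<'E'
from h import *
b=load("d3.png"); print("dial side",unproj(b,362.1,260.3,.114)); s=load("s3.png"); print("bar",unproj(s,247.9,221,.127))
o=st(); w=snap("wrist","w4.png"); print(proj(w,[[.5025,.038,.114],[.5015,.1305,.127]]))
cv2.imwrite("pics/w4v.png",w["color"][:,:,::-1])
E
```

```text
dial side [0.49909856 0.05295294 0.114     ]
bar [0.49843898 0.1225432  0.127     ]
{'clock': 9.35, 'joint_pos': [0.178, 0.321, -0.084, 1.203, -0.125, 0.38], 'eef_pos': [0.502, 0.054, 0.176], 'tool_rot': [0.772, 0.632, -0.047, 0.045], 'ft_force': [-0.656, -0.324, -0.763], 'ft_torque': [0.134, -0.028, -0.008], 'grip_width': 0.064}
[[0.197, 0.98, -0.015], [0.972, -0.197, -0.129], [-0.13, 0.011, -0.992]]
[[302.2280914  273.12379849]
 [499.9533512  254.51236857]]
```

View pics/w4v.png

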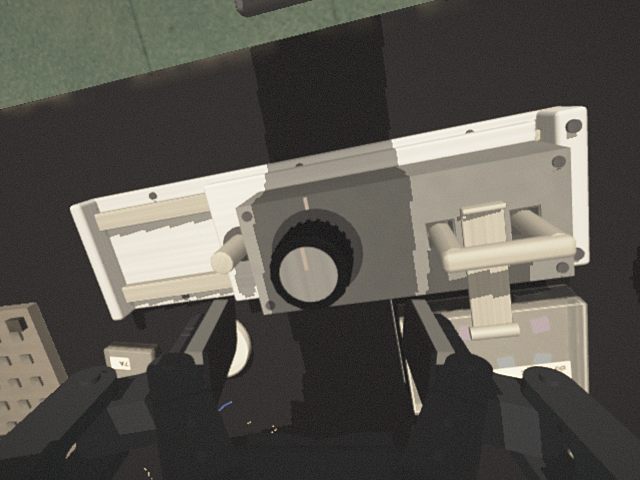

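The wrist view shows the dial cap at (308,274), the bar at about (510,252) and the jaws straddling the dial. That puts the dial at about (0.502, 0.041).

Call:
apply_moves:
  moves:
    - [[-3, 2, 0, 0], [0, 0, 9, 0], [0, 0, 9, 0], [0, 0, 9, 0], [0, 0, 9, 0], [0, 0, 8, 0], [0, 0, 8, 0], [0, 0, 8, 0], [0, 0, 5, 0], [0, 0, 0, 0]]

```text
clock: 10.4
eef_pos: [0.5012, 0.0424, 0.1045]
tool_rot: [0.773, 0.631, -0.048, 0.044]
ft_force: [0.3, 0.3, -0.5]
grip_width: 0.064
```

```bash
python3 - <<'E'
from h import *
w=load("w4.png"); print(unproj(w,308,274,.114),unproj(w,510,252,.127)); st()
E
```

```text
[0.50340671 0.04087131 0.114     ] [0.50095658 0.13468626 0.127     ]
{'clock': 10.4, 'joint_pos': [0.156, 0.385, -0.196, 1.029, -0.126, 0.361], 'eef_pos': [0.501, 0.042, 0.105], 'tool_rot': [0.773, 0.631, -0.048, 0.044], 'ft_force': [0.252, 0.28, -0.454], 'ft_torque': [0.127, -0.023, -0.001], 'grip_width': 0.064}
[[0.2, 0.98, -0.019], [0.971, -0.201, -0.13], [-0.131, 0.008, -0.991]]
```

Call:
apply_moves:
  moves:
    - [[0, 2, 0, 0], [0, 0, 0, 0], [0, 0, 0, 0], [0, 0, 0, 0], [0, 0, 0, 0], [0, 0, 0, 0], [0, 0, 0, 0], [0, 0, 0, 0], [0, 0, 0, 0], [0, 0, 0, 0]]
  hand: -1

```text
clock: 11.4
eef_pos: [0.5031, 0.0404, 0.1057]
tool_rot: [0.774, 0.63, -0.049, 0.046]
ft_force: [-0.7, -1.3, -1.2]
grip_width: 0.0414
```

Call:
apply_moves:
  moves:
    - [[0, 0, 0, 4], [0, 0, 0, 4], [0, 0, 0, 4], [0, 0, 0, 4], [0, 0, 0, 4], [0, 0, 0, 4], [0, 0, 0, 4], [0, 0, 0, 4], [0, 0, 0, 4], [0, 0, 0, 4]]

```text
clock: 12.4
eef_pos: [0.5028, 0.0399, 0.1064]
tool_rot: [0.946, 0.316, -0.031, 0.061]
ft_force: [-0.2, -2.0, -1.2]
grip_width: 0.0408
```

```bash
cat > t.py <<'E'
from h import *
import sys
o=telemetry.get_obs(); M=R.from_quat(o["tool_rot"]).as_matrix()
print("head",np.degrees(np.arctan2(M[1,0],M[0,0])).round(1),"tz",M[:,2].round(3),"q6",o["joint_pos"][5].round(3),o["eef_pos"].round(4),"F",o["ft_force"].round(2),"T",o["ft_torque"].round(3),"tau6",o["tau"][5].round(3),o["grip_width"].round(4))
w=snap("scene",sys.argv[1]+".png")
E
python3 t.py t1
```

```text
Traceback (most recent call last):
  File "t.py", line 4, in <module>
    print("head",np.degrees(np.arctan2(M[1,0],M[0,0])).round(1),"tz",M[:,2].round(3),"q6",o["joint_pos"][5].round(3),o["eef_pos"].round(4),"F",o["ft_force"].round(2),"T",o["ft_torque"].round(3),"tau6",o["tau"][5].round(3),o["grip_width"].round(4))
                                                                                                                                                                                                                              ^^^^^^^^^^^^^^^^^^^^^
AttributeError: 'float' object has no attribute 'round'
```

```bash
cat > t.py <<'E'
from h import *
import sys
o=telemetry.get_obs(); M=R.from_quat(o["tool_rot"]).as_matrix(); r=lambda k,n=3:np.round(o[k],n)
print("head",np.degrees(np.arctan2(M[1,0],M[0,0])).round(1),"tz",M[:,2].round(3),"q6",r("joint_pos")[5],r("eef_pos",4),"F",r("ft_force",2),"T",r("ft_torque"),"tau6",r("tau")[5],r("grip_width",4))
b=snap("side",sys.argv[1]+".png")
p=[[.501,.135,.127],[.501,.135,.135]]; print("pred px",proj(b,p).round(1).tolist())
ref=load("d3.png")["color"]; u,v=proj(b,p)[0].astype(int)
t=ref[v-9:v+10,u-7:u+14]; m=cv2.matchTemplate(b["color"][v-30:v+31,u-30:u+31],t,cv2.TM_CCOEFF_NORMED); _,s,_,l=cv2.minMaxLoc(m); print("shift",l[0]-23,l[1]-21,round(s,3))
E
python3 t.py t1
python3 - <<'E'
from h import *
a=load("d3.png")["color"];b=load("t1.png")["color"];f=lambda x:cv2.resize(x[215:315,300:400,::-1],(400,400),interpolation=2)
cv2.imwrite("pics/t1v.png",np.hstack([f(a),f(b)]))
E
```

```text
head 36.6 tz [-0.02  -0.136 -0.991] q6 1.083 [0.5028 0.0399 0.1064] F [-0.22 -2.02 -1.16] T [-0.084  0.32   0.122] tau6 -0.483 0.0408
pred px [[350.0, 283.4], [350.4, 279.3]]
shift 0 -1 0.874
```

View pics/t1v.png

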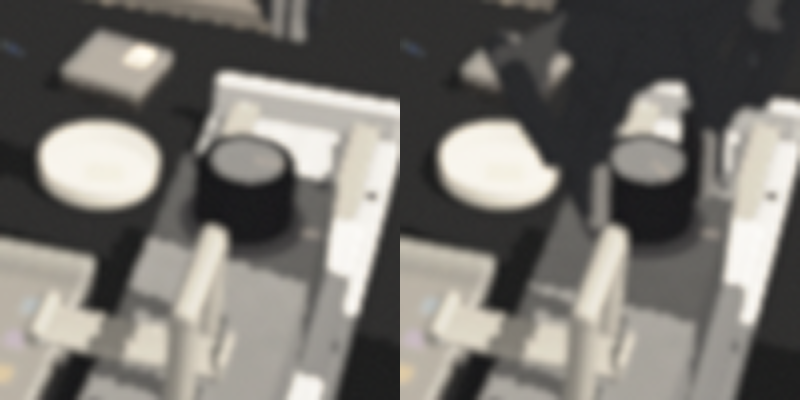

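The gripper holds the dial and the shackle is still down, with dial torque at 0.12 Nm. Continuing in small steps.

Call:
apply_moves:
  moves:
    - [[0, 0, 0, 1], [0, 0, 0, 1], [0, 0, 0, 1], [0, 0, 0, 1], [0, 0, 0, 1], [0, 0, 0, 1], [0, 0, 0, 1], [0, 0, 0, 1], [0, 0, 0, 1], [0, 0, 0, 1]]

```text
clock: 13.45
eef_pos: [0.5029, 0.0399, 0.1066]
tool_rot: [0.972, 0.226, -0.025, 0.064]
ft_force: [-1.9, -1.8, -1.1]
grip_width: 0.0406
```

```bash
python3 t.py t2
```

```text
head 25.9 tz [-0.019 -0.135 -0.991] q6 1.27 [0.5029 0.0399 0.1066] F [-1.94 -1.78 -1.1 ] T [ 0.239 -0.017  0.064] tau6 -0.112 0.0406
pred px [[350.0, 283.4], [350.4, 279.3]]
shift 0 -2 0.876
```

Call:
apply_moves:
  moves:
    - [[0, 0, 0, 1], [0, 0, 0, 1], [0, 0, 0, 1], [0, 0, 0, 1], [0, 0, 0, 1], [0, 0, 0, 1], [0, 0, 0, 1], [0, 0, 0, 1], [0, 0, 0, 0], [0, 0, 0, 0]]

```text
clock: 14.5
eef_pos: [0.5028, 0.0396, 0.1069]
tool_rot: [0.986, 0.151, -0.02, 0.066]
ft_force: [-1.0, -2.2, -0.5]
grip_width: 0.0403
```

```bash
python3 t.py t3
```

```text
head 17.2 tz [-0.019 -0.136 -0.991] q6 1.423 [0.5028 0.0396 0.1069] F [-1.03 -2.23 -0.48] T [ 0.178 -0.034 -0.027] tau6 -0.046 0.0403
pred px [[350.0, 283.4], [350.4, 279.3]]
shift 0 -3 0.876
```

```bash
python3 - <<'E'
from h import *
f=lambda n:cv2.resize(load(n)["color"][255:325,325:375,::-1],(266,372),interpolation=2)
cv2.imwrite("pics/t3v.png",np.hstack([f("t1.png"),f("t2.png"),f("t3.png")]))
for n in("t1.png","t2.png","t3.png"):
    g=load(n)["color"][:,:,1].astype(int); print(n,g[264:286,353].tolist(),g[262:284,351].tolist())
E
```

```text
t1.png [41, 42, 41, 42, 40, 44, 79, 139, 192, 218, 223, 225, 227, 228, 229, 228, 226, 222, 215, 208, 200, 193] [117, 116, 116, 116, 117, 116, 116, 116, 120, 138, 164, 184, 197, 206, 212, 217, 220, 222, 225, 227, 229, 230]
t2.png [26, 25, 24, 24, 24, 35, 84, 151, 202, 221, 223, 225, 227, 228, 229, 228, 225, 222, 215, 207, 199, 193] [50, 51, 50, 49, 49, 46, 42, 41, 66, 117, 161, 186, 198, 207, 214, 218, 220, 223, 225, 227, 229, 230]
t3.png [24, 36, 83, 150, 200, 220, 222, 223, 226, 227, 229, 228, 227, 225, 221, 213, 205, 196, 188, 184, 181, 180] [26, 26, 25, 31, 57, 106, 149, 175, 190, 201, 209, 214, 219, 221, 223, 226, 228, 229, 230, 228, 225, 220]
```

View pics/t3v.png

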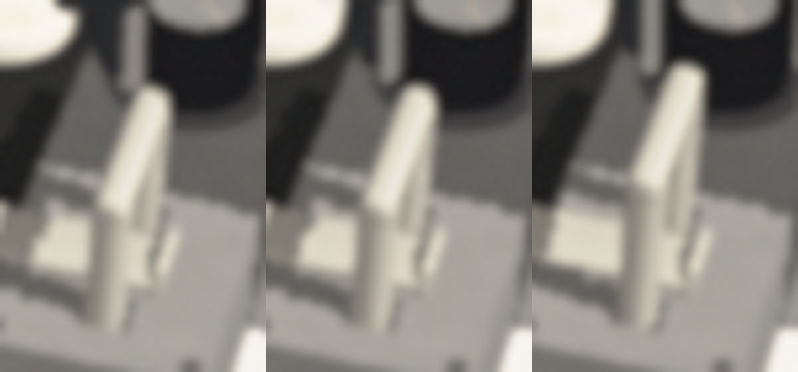

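The shackle's top edge rose 4 px between t2 and t3, matching the predicted 8 mm spring, while everything else stayed put. I'll go slightly deeper into the notch, hold, release and rise.

Call:
apply_moves:
  moves:
    - [[0, 0, 0, 1], [0, 0, 0, 1], [0, 0, 0, 0], [0, 0, 0, 0], [0, 0, 0, 0], [0, 0, 0, 0], [0, 0, 0, 0], [0, 0, 0, 0], [0, 0, 0, 0], [0, 0, 0, 0]]

```text
clock: 15.55
eef_pos: [0.5027, 0.0396, 0.1069]
tool_rot: [0.989, 0.132, -0.019, 0.066]
ft_force: [-1.2, -2.3, -0.0]
grip_width: 0.0405
```

Call:
apply_moves:
  moves:
    - [[0, 0, 0, 0], [0, 0, 0, 0], [0, 0, 0, 0], [0, 0, 0, 0], [0, 0, 0, 0], [0, 0, -5, 0], [0, 0, -15, 0], [0, 0, -20, 0], [0, 0, -25, 0], [0, 0, -25, 0]]
  hand: 0.5

```text
clock: 16.55
eef_pos: [0.5031, 0.0528, 0.1969]
tool_rot: [0.989, 0.133, -0.021, 0.066]
ft_force: [-0.2, 0.0, -0.1]
grip_width: 0.0642
```

```bash
python3 t.py t4; python3 - <<'E'
from h import *
for n in("t3.png","t4.png"):
    g=load(n)["color"][:,:,1].astype(int); print(n,g[262:284,353].tolist(),g[262:284,351].tolist())
st(); w=snap("wrist","w5.png"); print(proj(w,[[.503,.041,.114],[.501,.135,.135]]))
cv2.imwrite("pics/w5v.png",w["color"][:,:,::-1])
E
```

```text
head 15.1 tz [-0.025 -0.136 -0.99 ] q6 1.485 [0.5031 0.0528 0.1969] F [-0.16  0.04 -0.09] T [ 0.138 -0.032 -0.072] tau6 -0.055 0.0642
pred px [[350.0, 283.4], [350.4, 279.3]]
shift 0 -3 0.874
t3.png [26, 25, 24, 36, 83, 150, 200, 220, 222, 223, 226, 227, 229, 228, 227, 225, 221, 213, 205, 196, 188, 184] [26, 26, 25, 31, 57, 106, 149, 175, 190, 201, 209, 214, 219, 221, 223, 226, 228, 229, 230, 228, 225, 220]
t4.png [25, 26, 25, 36, 83, 149, 199, 217, 221, 222, 224, 226, 228, 229, 228, 225, 221, 215, 206, 197, 189, 183] [24, 24, 24, 29, 57, 103, 145, 170, 185, 197, 205, 211, 216, 220, 222, 225, 227, 229, 229, 229, 226, 222]
{'clock': 16.6, 'joint_pos': [0.179, 0.312, -0.03, 1.27, -0.129, 1.485], 'eef_pos': [0.506, 0.054, 0.202], 'tool_rot': [0.989, 0.133, -0.017, 0.066], 'ft_force': [2.398, 0.106, 2.857], 'ft_torque': [0.094, -0.091, 0.029], 'grip_width': 0.064}
[[0.964, 0.265, -0.017], [0.26, -0.956, -0.134], [-0.052, 0.125, -0.991]]
[[314.86439    255.05704239]
 [363.97607733  87.11448748]]
```

View pics/w5v.png

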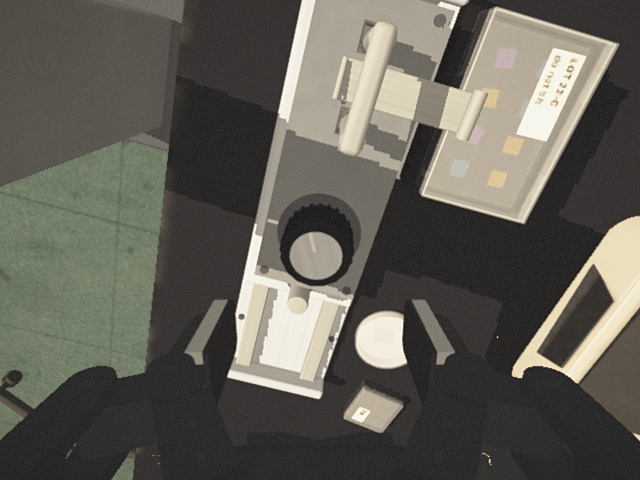

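The wrist view confirms the bar spans (352,150) to (380,30) with its centre at about (366,88), and the dial is at (316,257). Both match predictions, so the carriage is still home.

Call:
apply_moves:
  moves:
    - [[0, 0, 0, 7], [0, 0, 0, 7], [0, -10, 0, 0], [0, -15, 0, 0], [0, -15, 0, 0], [0, -15, 0, 0], [0, -15, 0, 0], [0, -15, 0, 0], [0, -5, 0, 0], [0, 0, 0, 0]]
  hand: 0.1

```text
clock: 17.65
eef_pos: [0.5027, 0.1528, 0.1853]
tool_rot: [0.998, 0.013, -0.01, 0.067]
ft_force: [-1.2, -0.6, 0.8]
grip_width: 0.0471
```

```bash
python3 - <<'E'
from h import *
o=st(); M=R.from_quat(o["tool_rot"]).as_matrix(); print((M.T@(np.array([.5015,.135,.128])-o["eef_pos"])*1000).round(1))
E
```

```text
{'clock': 17.65, 'joint_pos': [0.36, 0.373, 0.015, 1.277, -0.12, 1.909], 'eef_pos': [0.503, 0.153, 0.185], 'tool_rot': [0.998, 0.013, -0.01, 0.067], 'ft_force': [-1.168, -0.555, 0.794], 'ft_torque': [0.124, 0.009, -0.035], 'grip_width': 0.047}
[[0.999, 0.026, -0.018], [0.024, -0.991, -0.134], [-0.021, 0.134, -0.991]]
[-0.4  9.9 59.2]
```

Call:
apply_moves:
  moves:
    - [[0, 8, 0, 0.8], [0, 0, 9, 0], [0, 0, 9, 0], [0, 0, 9, 0], [0, 0, 9, 0], [0, 0, 7, 0], [0, 0, 7, 0], [0, 0, 5, 0], [0, 0, 0, 0], [0, 0, 0, 0]]

```text
clock: 18.65
eef_pos: [0.5012, 0.1332, 0.1262]
tool_rot: [0.998, 0.003, -0.01, 0.068]
ft_force: [0.6, -0.3, -0.4]
grip_width: 0.0471
```

```bash
python3 - <<'E'
from h import *
o=st(); M=R.from_quat(o["tool_rot"]).as_matrix(); print((M.T@(np.array([.5015,.135,.128])-o["eef_pos"])*1000).round(1))
w=snap("wrist","w6.png"); cv2.imwrite("pics/w6v.png",w["color"][:,:,::-1]); print(proj(w,[[.5015,.135,.135]]))
E
```

```text
{'clock': 18.65, 'joint_pos': [0.327, 0.407, -0.098, 1.129, -0.122, 1.896], 'eef_pos': [0.501, 0.133, 0.126], 'tool_rot': [0.998, 0.003, -0.01, 0.068], 'ft_force': [0.558, -0.339, -0.35], 'ft_torque': [0.158, -0.043, -0.042], 'grip_width': 0.047}
[[1.0, 0.008, -0.02], [0.005, -0.991, -0.136], [-0.021, 0.136, -0.991]]
[ 0.3 -1.6 -2. ]
[[316.47618681 350.60453759]]
```

View pics/w6v.png

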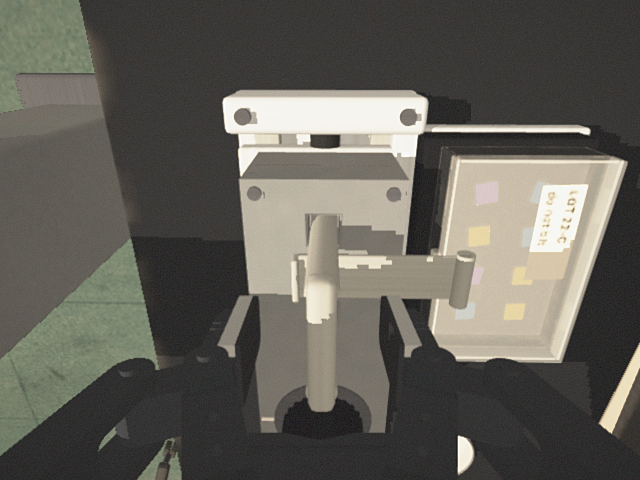

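The bar (column 322) is centred between the open fingers. Closing.

Call:
apply_moves:
  moves:
    - [[0, 0, 0, 0], [0, 0, 0, 0], [0, 0, 0, 0], [0, 0, 0, 0], [0, 0, 0, 0], [0, 0, 0, 0], [0, 0, 0, 0], [0, 0, 0, 0], [0, 0, -2, 0], [0, 0, -2, 0]]
  hand: -1

```text
clock: 19.7
eef_pos: [0.5016, 0.1343, 0.1311]
tool_rot: [0.998, 0.003, -0.01, 0.068]
ft_force: [0.8, -0.1, -1.3]
grip_width: 0.009
```

Gripped at 9 mm with low forces. Now lift straight up in world axes (tool ratio ≈ +0.14 y per −1 z).

Call:
apply_moves:
  moves:
    - [[0, 0.7, -5, 0], [0, 0.7, -5, 0], [0, 0.7, -5, 0], [0, 0.7, -5, 0], [0, 0.7, -5, 0], [0, 0.7, -5, 0], [0, 0.7, -5, 0], [0, 0.7, -5, 0], [0, 0, 0, 0], [0, 0, 0, 0]]

```text
clock: 20.7
eef_pos: [0.503, 0.1343, 0.1764]
tool_rot: [0.998, 0.003, -0.009, 0.067]
ft_force: [-0.3, -0.5, -1.2]
grip_width: 0.0092
```

Call:
apply_moves:
  moves:
    - [[-0.2, 1.1, -8, 0], [-0.2, 1.1, -8, 0], [-0.2, 1.1, -8, 0], [-0.2, 1.1, -8, 0], [-0.2, 1.1, -8, 0], [-0.2, 1.1, -8, 0], [-0.2, 1.1, -8, 0], [-0.2, 1.1, -8, 0], [0, 0, 0, 0], [0, 0, 0, 0]]

```text
clock: 21.7
eef_pos: [0.5027, 0.1343, 0.2474]
tool_rot: [0.998, 0.003, -0.008, 0.067]
ft_force: [0.0, 0.3, -1.2]
grip_width: 0.0088
```

Call:
apply_moves:
  moves:
    - [[0, 0, 0, 0], [0, 0, 0, 0], [0, 0, 0, 0], [0, 0, 0, 0], [0, 0, 0, 0], [0, 0, 0, 0], [0, 0, 0, 0], [0, 0, 0, 0], [0, 0, 0, 0], [0, 0, 0, 0]]

```text
clock: 22.7
eef_pos: [0.5018, 0.134, 0.2456]
tool_rot: [0.998, 0.003, -0.01, 0.068]
ft_force: [0.6, -0.2, -1.3]
grip_width: 0.0087
```

```bash
python3 - <<'E'
from h import *
o=st(); print(np.abs(o["joint_vel"]).max())
s=snap("scene","s7.png"); b=snap("side","d7.png"); f=lambda x,u,v:cv2.resize(x["color"][v:v+220,u:u+200,::-1],(400,440),interpolation=2)
cv2.imwrite("pics/c7.png",np.hstack([f(s,170,130),f(b,260,160)]))
E
```

```text
{'clock': 22.7, 'joint_pos': [0.328, 0.327, 0.108, 1.414, -0.122, 1.896], 'eef_pos': [0.502, 0.134, 0.246], 'tool_rot': [0.998, 0.003, -0.01, 0.068], 'ft_force': [0.636, -0.232, -1.289], 'ft_torque': [0.177, -0.002, -0.016], 'grip_width': 0.009}
[[1.0, 0.008, -0.019], [0.005, -0.991, -0.135], [-0.02, 0.135, -0.991]]
0.0016709316280415503
```

View pics/c7.png

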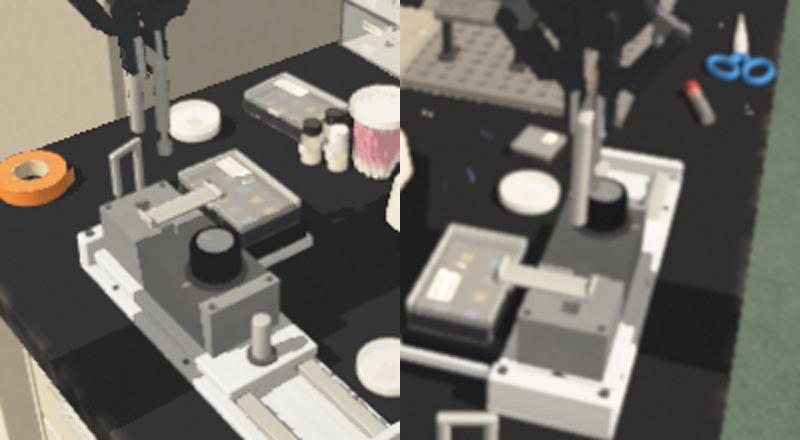

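The shackle is held upright and clear of the lock, with feet at scene crop (138,130) and (165,150). The carriage is still home and the bystanders are in place. Handing in.

```bash
python3 -c "
from h import *
workorder.job_done()"
```

```text
the job is handed in; nothing more can be done
```

The job is handed in at 22.7 s on the clock, with the shackle out of the lock and held in the gripper. No verdict is reported back.

- **Carriage:** I pushed it by its post until it met the left end stop, at about 25 N. Later pictures showed it still home.
- **Dial:** I turned it clockwise in small steps. Between about 52° and 61° the shackle rose 4 px in the side view, which matches the expected 8 mm. I then released the dial, and the shackle was still up.
- **Shackle:** I gripped the bar and lifted it straight up with low forces. At the end it hung on a 9 mm grip with a 1.3 N load, about its weight, and was not moving. The bar is about 165 mm above the lock top, so the legs are about 80 mm clear. The petri dish and black box looked unmoved.

**What was off:**
- Pushing against the stop left the tool tilted by about 8°, which I did not correct; the shackle still hangs upright in the pictures.
- My first template-match check on the shackle was ambiguous, so I used the pixel edge instead.
- One side-view estimate of the dial position was about 12 mm off. I used the wrist-camera value, which matched the expected geometry.
- I viewed 11 pictures, against the roughly 8 planned and the limit of 12.

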